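Seat the clamp cap on the wreath-binding jig and hold it home

ROBOT

A 7-joint arm with a two-finger parallel gripper is mounted at the origin on the work surface. World frame = base frame: x ahead of the robot, y to its left, z up, the work surface at z = 0. Lengths are in m, angles in rad, forces in N, time in s.
With the tool pointing down it reaches from about 0.4 to 0.85 m from the base axis. Payload 10.4 kg.
Tool frame: the origin (TCP) lies on the centre line of the jaws, within the pads' length; the fingertips stand arm.tip_reach ahead of it and the grasp point (between the pads) lies 6 mm ahead of it (arm.tip_reach is the distance from the TCP to the fingertips, in m); z points along the fingers, y is the direction in which the jaws open and shut (so a half turn about z gives the same grasp; the last joint's range is limited). The gripper opens to 87 mm and grips with 3 to 60 N. Pads are 19 mm wide; open, the fingers measure 117 mm over their backs; the gripper's body (75 mm by 190 mm) begins 51 mm behind the grasp point.
Start: joints at [1.27, 0.332, -0.065, 1.46, 0.022, 1.35, -0.088], TCP at [0.171, -0.601, 0.248] pointing down, gripper open.
Joint ranges: [-2.6, 2.6], [-0.5, 2.12], [-1.47, 1.34], [0.16, 2.42], [-1.27, 4.41], [0.06, 2.06], [-2.6, 2.6]. Speed limits (rad/s): [2.22, 2.22, 2.79, 2.79, 3.14, 3.14, 3.14].

INTERFACE

Orientations are given as a unit quaternion [w, x, y, z].
In Python, from cell import arm gives the robot as it stands. Calls block until the motion is done:
- arm.move_to(position, orientation): joint-space move of the TCP to a pose.
- arm.move_l(position, v=0.15, rot=None, max_force=None): straight line of the TCP; rot=None keeps the orientation; v is the mean speed in m/s. With max_force (N) it stops when the force on the tool has changed by that much, and returns True; else False.
- arm.goto_joints(angles): joint-space move.
- arm.grip(opening, newtons=None): finger opening in m; newtons is the grip in N (None keeps the last); returns when the fingers have stopped.
- arm.wait(seconds).
- arm.ik(position, orientation): joint angles nearest the present ones, or None.
- arm.read_state(): the state.
- arm.camera(name): name is "scene" or "top" or "wrist"; returns the picture (400x640x3 uint8, red, green, blue); there is no depth.
- arm.camera_model(name): a dict with "mtx" (3x3 intrinsics, pixels), "cam_to_world" (4x4, takes a point from camera to world coordinates); the wrist camera has in their place "tool_from_camera" (4x4, takes a point from camera to tool coordinates, whose origin is the TCP and whose axes are the flange's). Camera axes: x right, y down, z forward; pixel columns grow to the right and rows downward; lengths in m; the calibration is good to about 2 mm. A picture is of the moment at which its call begins: read the wrist's pose just before it. camera_model takes no time and is no camera call.
A pose or a line that the arm cannot do raises arm.MotionError and nothing moves.
- arm.close_job(): hands the job in, once; it reports no verdict.
Trained networks look in the newest picture that a camera, given by its name, has taken for a name from the list of things; names that differ only in an ending like _2 or _b are one class to them, and where a whole thing is asked for, a point or a joint stands for the part that bears it (a point fixed in the world has none). Each returns a list of dicts, best first, with "score" (0 to 1); they miss things now and then, are a little off and sometimes report something else, mostly with a low value. They report only what shows in the picture. A call takes as long as a camera call. They do not tell look-alikes from the thing itself.
- arm.recognise(camera, target): "bbox" ([left, top, right, bottom] in pixels, round what is visible of it).
- arm.silhouettes(camera, target): "region" (400x640 bool, what is visible of it) and "bbox" ([left, top, right, bottom] in pixels, round what is visible of it).
The state is a dict: "t": time; "q": joint angles; "dq": joint speeds; "joint_torque": joint torques, N m; "eef_pos": TCP position; "orientation": TCP orientation; "force": force on the tool from outside, world axes, zero at the start; "torque": the same for the moment, N m; "gripper_width": finger opening in m.
Only numpy, scipy, OpenCV 4.12 (cv2) and the standard library are available. Lean on these libraries where they do the work, as an engineer would, in place of code of your own. Each camera call takes 0.05 s, during which the arm holds its last target.

TASK

Fetch the knurled brass cap that stands on the bench and set it, mouth down, over the spindle of the wreath-binding jig; turn it, pressing lightly, until its hidden keyways drop over the spindle's pins. Then push it fully home against the sprung washer and finish while still holding it there, for it springs up if let go. Leave the ribbon reel, the red jar and the shears where they are.

Things in the scene. Friction and masses are not known exactly. Their poses are not given: they have to be found in the camera images.
- cap_center (a point): Centre (half-way up) of the loose knurled brass cap, 48 mm in diameter, 52 mm high, about 0.15 kg, standing mouth down on the bench, closed on top with a dark disc. This point is 26 mm above the mouth and 26 mm below the top; z runs up along the cap's axis. It can be gripped across any diameter.
- cap: The same cap; origin in the middle of its mouth, 26 mm below its centre. Inside: a blind bore 22 mm wide, 46 mm deep, with three keyways 10 mm wide, 120 degrees apart, open at the mouth: in each third of a turn there is a band of about 0.3 rad in which it drops over the pins. Where the keyways lie is not marked, nor told by the x and y axes.
- spindle_top (a point): Middle of the top of the jig's fixed upright steel spindle, 80 mm above the bench; z up. The spindle is 19 mm thick, its top 8 mm tapered to 10 mm. Cap centre relative to this point: 10 mm above it when not lined up (mouth resting on the pins), 8 mm below it when dropped over the pins onto the free washer, 16 mm below it when pushed home.
- jig: Fixed wreath jig; origin on the spindle's axis at bench level. A round plywood board, 220 mm in diameter, top 24 mm up, with a steel hoop rising to 30 mm. The spindle has three brass cross pins, 6 mm thick, reaching 16 mm out from its axis, 120 degrees apart, upper side 64 mm above the bench; their directions are not told by the x and y axes.
- washer (a joint): Travel of the sprung washer on the spindle, a white disc 40 mm wide around it, m: 0 free (upper face 46 mm above the bench), 0.008 pushed down to its stop (home). The spring pushes up with 4 N at 0, rising to 8 N at the stop; the cap's weight alone does not move it.
- reel_center (a point): Centre of a loose reel of red ribbon with pale flanges, 64 mm in diameter, 32 mm high, lying flat (z up). Bystander.
- jar_center (a point): Centre of a loose red candle jar with a brass-coloured lid, 64 mm in diameter, 85 mm high, upright (z up). Bystander.
- shears_center (a point): Middle of loose garden shears with green handles, about 190 mm long, 18 mm high, lying flat (z up, x towards the blades). Bystander.
Mind the look-alikes: they are no part of the job. There is more than one size of the cap; the one meant has the size given above. There is more than one size of the jig; the job needs the largest.

How it is judged:
On the way:
1. the cap is over the spindle and its keyways have dropped over the pins (horizontal distance between cap_center and spindle_top below 0.005 m and angle between cap_center's own z axis and vertical below 0.12 rad and z of cap_center in the frame of spindle_top below 0 m), for 0.1 s.
At the end, for the whole second after the job is handed in: The cap sits over the spindle (axes within 5 mm, tilted less than 0.12 rad), keyed over the pins, within 2.5 mm of fully home (centre at least 13.5 mm below the spindle's top, washer pressed down by at least 5.5 mm), at rest, and the gripper's fingers still hold or press it with more than 2 N (horizontal distance between cap_center and spindle_top below 0.005 m and angle between cap_center's own z axis and vertical below 0.12 rad and z of cap_center in the frame of spindle_top below -0.0135 m and value of joint washer above 0.0055 m and contact force between the fingers and cap above 2 N and linear speed of cap below 0.02 m/s); the arm keeps its last pose, push and grip.
It fails at once if the ribbon reel is shifted by more than 30 mm or knocked over (distance of reel_center from where it was at the start of the episode above 0.03 m or angle between reel_center's own z axis and vertical above 0.5 rad).
It fails at once if the jar is shifted by more than 30 mm or knocked over (distance of jar_center from where it was at the start of the episode above 0.03 m or angle between jar_center's own z axis and vertical above 0.5 rad).
It fails at once if the pair of shears is shifted by more than 30 mm or knocked over (distance of shears_center from where it was at the start of the episode above 0.03 m or angle between shears_center's own z axis and vertical above 0.5 rad).
It also fails if it takes over 54 s, if anything falls off the work surface, if the arm or the gripper's body presses on something with over 40 N, if the wrist force passes 120 N, or if a joint passes its speed limit or range.

## Working session

There is one attempt and no reset: what is moved stays moved. The work goes in short steps, each a Python script; the robot and the scene stay as the last script left them, time stands still between calls to the robot, and variables do not carry over. Pictures are saved under pics/ and viewed, and the job is handed in when it is done.

```bash
ls; mkdir -p pics
python3 - <<'E'
from cell import arm
import cv2,numpy as np
for n in("scene","top","wrist"):
    im=arm.camera(n); cv2.imwrite(f"pics/{n}0.png",im[:,:,::-1])
    m=arm.camera_model(n); print(n,{k:np.round(v,4).tolist() for k,v in m.items()})
s=arm.read_state();print(s, arm.tip_reach)
E
```

```text
pics
scene {'mtx': [[505.6178, 0.0, 323.8668], [0.0, 505.6178, 199.7716], [0.0, 0.0, 1.0]], 'cam_to_world': [[0.451, 0.6012, -0.6596, 1.4569], [0.8925, -0.3033, 0.3338, -0.3506], [0.0006, -0.7393, -0.6734, 0.9248], [0.0, 0.0, 0.0, 1.0]]}
top {'mtx': [[391.2326, 0.0, 317.1132], [0.0, 391.2326, 198.4824], [0.0, 0.0, 1.0]], 'cam_to_world': [[-0.0134, -0.9817, 0.1902, 0.3769], [-0.9999, 0.012, -0.0085, 0.0615], [0.0061, -0.1903, -0.9817, 1.1346], [0.0, 0.0, 0.0, 1.0]]}
wrist {'mtx': [[350.3238, 0.0, 320.3899], [0.0, 350.3238, 190.7981], [0.0, 0.0, 1.0]], 'tool_from_camera': [[-0.001, -0.9685, -0.2489, 0.0676], [1.0, -0.0009, -0.0003, -0.0005], [0.0001, -0.2489, 0.9685, -0.1378], [0.0, 0.0, 0.0, 1.0]]}
{'t': 0.15, 'q': array([ 1.2703801 ,  0.33271739, -0.06470478,  1.46070395,  0.02159721,
        1.34988001, -0.08851066]), 'dq': array([-0.00037423, -0.00231666, -0.00057625, -0.00326126,  0.00038556,
       -0.0009084 ,  0.00093376]), 'joint_torque': array([ 9.04573517e-04, -6.23629045e+01,  2.47863529e-02, -3.90146899e+01,
       -6.13032212e-02,  3.71027389e-02,  8.13218890e-05]), 'eef_pos': array([ 0.1713498 , -0.60080122,  0.24696373]), 'orientation': array([-4.99031741e-04,  9.90367005e-01,  1.38466377e-01, -8.84085420e-05]), 'force': array([-0.12859775, -0.0331467 , -0.24221706]), 'torque': array([ 0.01487853, -0.0323146 ,  0.03232834]), 'gripper_width': 0.08699445110078079} 0.025
```

View pics/scene0.png

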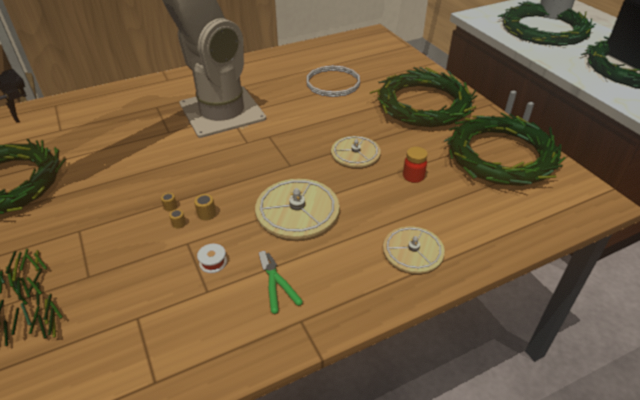

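View pics/top0.png

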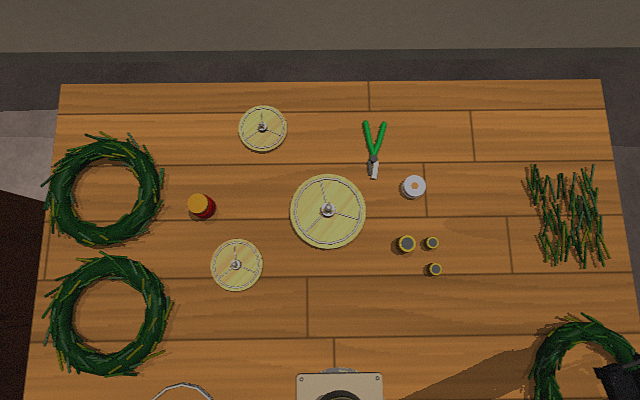

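Run:
```python
from cell import arm
for n in("scene","top"):
    for t in("cap","jig","washer","reel_center","jar_center","shears_center"):
        print(n,t,[(r["score"],r["bbox"]) for r in arm.recognise(n,t)])
```

```text
scene cap [(0.7, [195.0, 193.4, 215.0, 221.8]), (0.56, [161.0, 191.3, 176.2, 209.9]), (0.48, [168.7, 212.2, 184.7, 229.1]), (0.46, [399.9, 145.5, 428.9, 182.7])]
scene jig [(0.68, [381.5, 225.0, 438.6, 269.9]), (0.57, [255.7, 177.3, 340.4, 237.9])]
scene washer [(0.63, [289.8, 195.9, 306.6, 206.8])]
scene reel_center [(0.96, [199.7, 246.0, 226.4, 271.3])]
scene jar_center [(0.84, [402.6, 143.7, 427.1, 182.2]), (0.38, [259.0, 252.2, 301.6, 313.2])]
scene shears_center [(0.81, [259.3, 251.7, 298.0, 315.1])]
top cap [(0.65, [396.0, 234.4, 416.4, 251.4]), (0.5, [426.9, 236.0, 439.8, 251.2]), (0.42, [424.0, 264.3, 440.9, 275.7])]
top jig [(0.8, [290.0, 173.6, 366.1, 252.7]), (0.75, [239.0, 105.1, 287.5, 151.4]), (0.74, [211.0, 237.0, 262.9, 292.3])]
top washer [(0.46, [320.8, 201.8, 337.4, 215.5])]
top reel_center [(0.87, [402.3, 174.6, 427.5, 200.0])]
top jar_center [(0.97, [186.9, 194.0, 212.5, 221.4])]
top shears_center [(0.73, [365.7, 120.4, 385.8, 177.8])]
```

The top view shows the largest cap at about (406,243) with two smaller ones to its right. The largest jig is at (328,211), and the reel (413,187), shears (374,150) and jar (202,207) stand clear of it. The scene view agrees. Next I'll zoom in and triangulate.

```bash
cat > h.py <<'E'
from cell import arm
import numpy as np,cv2
def ray(n,uv,T=None):
    m=arm.camera_model(n); T=m["cam_to_world"] if T is None else T
    d=T[:3,:3]@np.linalg.inv(m["mtx"])@np.array([uv[0],uv[1],1.]); return T[:3,3],d
def onz(n,uv,z,T=None):
    o,d=ray(n,uv,T); return o+d*(z-o[2])/d[2]
def proj(n,p,T=None):
    m=arm.camera_model(n); T=m["cam_to_world"] if T is None else T
    c=T[:3,:3].T@(np.asarray(p)-T[:3,3]); c=m["mtx"]@c; return c[:2]/c[2]
E
python3 - <<'E'
from h import *
a=cv2.imread("pics/scene0.png");b=cv2.imread("pics/top0.png")
def crop(i,x,y,w,h,k):return cv2.resize(i[y:y+h,x:x+w],None,fx=k,fy=k,interpolation=cv2.INTER_CUBIC)
cv2.imwrite("pics/z.png",np.vstack([np.hstack([crop(a,150,180,66,50,6),crop(a,270,180,66,50,6)]),np.hstack([crop(b,390,225,66,50,6),crop(b,295,185,66,50,6)])]))
for n,t in(("top","cap"),("scene","cap"),("top","jig"),("scene","jig")):
    for r in arm.silhouettes(n,t):
        bb=r["bbox"];u=((bb[0]+bb[2])/2,(bb[1]+bb[3])/2)
        z=.026 if t=="cap" else .012
        o,d=ray(n,u);p=onz(n,u,z); m=arm.camera_model(n)["mtx"][0,0]
        print(n,t,round(r["score"],2),np.round(bb,1),np.round(p,3),"w",(bb[2]-bb[0])*np.linalg.norm(p-o)/m)
for n,u,z in(("top",(413.5,187),.032),("scene",(212,256),.032),("top",(202,200),.085),("top",(374,150),.01),("scene",(415,155),.085)): print(n,onz(n,u,z))
E
```

```text
top cap 0.73 [395.4 233.5 412.6 253.4] [ 0.459 -0.192  0.026] w 0.050129247685884046
top cap 0.67 [424.7 236.3 440.7 253.5] [ 0.454 -0.273  0.026] w 0.047464116649306796
top cap 0.56 [426.6 262.9 442.6 274.1] [ 0.388 -0.274  0.026] w 0.04737030457141027
scene cap 0.64 [170.1 213.3 183.7 227. ] [ 0.477 -0.271  0.026] w 0.03582135897598659
scene cap 0.62 [160.1 193.8 179.5 209.6] [ 0.401 -0.27   0.026] w 0.053300136305528975
top jig 0.94 [289.1 172.7 365.2 251.4] [0.554 0.023 0.012] w 0.22119232580706283
top jig 0.79 [212.  237.3 262.6 291.4] [0.407 0.28  0.012] w 0.14797211729646978
top jig 0.6 [238.2 104.8 287.4 154.9] [0.808 0.213 0.012] w 0.15241389919416082
scene jig 0.92 [257.3 178.1 340.3 238.3] [0.562 0.028 0.012] w 0.218809578634783
scene jig 0.82 [382.  223.7 441.4 271.4] [0.813 0.215 0.012] w 0.14709672749709587
scene jig 0.81 [333.2 134.9 382.4 165.1] [0.41  0.293 0.012] w 0.14893962200416833
top [ 0.62084289 -0.22721811  0.032     ]
scene [ 0.63878715 -0.22941263  0.032     ]
top [0.57979567 0.36622969 0.085     ]
top [ 0.74089338 -0.12105539  0.01      ]
scene [0.5843315  0.36995042 0.085     ]
```

View pics/z.png

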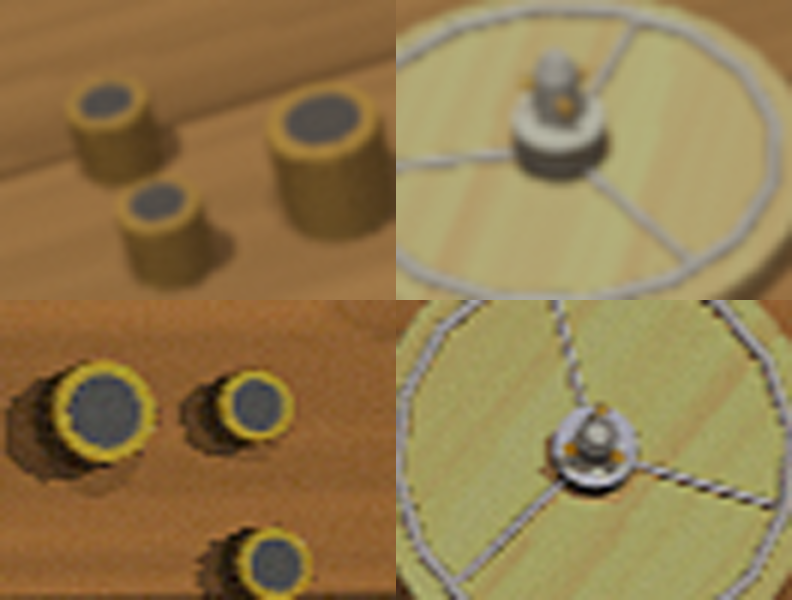

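Run:
```python
from h import *
for n,u,z in(("top",(407.5,243.7),.052),("scene",(203.7,199.7),.052),("top",(328.7,206.7),.08),("scene",(296.7,190.3),.08)): print(n,np.round(onz(n,u,z),4))
from scipy.spatial.transform import Rotation as R
print(arm.read_state()["t"])
for c in ([.475,-.205],[.56,.025]):
  for yaw in np.arange(-180,180,20):
    # tool y along direction yaw
    r=R.from_euler('z',yaw,degrees=True)*R.from_quat([1,0,0,0]); q=r.as_quat()[[3,0,1,2]]
    j=arm.ik([*c,.2],q); j2=arm.ik([*c,.05],q)
    print(c,yaw,np.round(r.as_matrix()[:2,1],2),None if j is None else np.round(j,2), None if j2 is None else np.round(j2[6],2))
```

```text
top [ 0.4564 -0.1957  0.052 ]
scene [ 0.463  -0.1929  0.052 ]
top [0.5579 0.021  0.08  ]
scene [0.5666 0.0228 0.08  ]
0.95
[0.475, -0.205] -180 [-0.  1.] [ 0.92  0.19 -0.66  1.78  0.12  1.22  1.8 ] 1.66
[0.475, -0.205] -160 [-0.34  0.94] [ 1.37  0.36 -1.23  1.76  0.36  1.27  1.97] 1.71
[0.475, -0.205] -140 [-0.64  0.77] [ 1.37  0.36 -1.23  1.76  0.36  1.27  2.32] 2.06
[0.475, -0.205] -120 [-0.87  0.5 ] None 2.41
[0.475, -0.205] -100 [-0.98  0.17] None -2.44
[0.475, -0.205] -80 [-0.98 -0.17] [-0.71  0.23  1.18  1.85 -0.23  1.21 -2.43] -2.1
[0.475, -0.205] -60 [-0.87 -0.5 ] [ 0.67  0.15 -0.38  1.79  0.06  1.21 -2.35] -2.4
[0.475, -0.205] -40 [-0.64 -0.77] [ 0.69  0.16 -0.4   1.79  0.06  1.21 -2.  ] -2.06
[0.475, -0.205] -20 [-0.34 -0.94] [ 0.71  0.16 -0.43  1.79  0.07  1.21 -1.66] -1.73
[0.475, -0.205] 0 [ 0. -1.] [ 0.73  0.16 -0.44  1.79  0.07  1.21 -1.31] -1.39
[0.475, -0.205] 20 [ 0.34 -0.94] [ 0.75  0.16 -0.47  1.79  0.08  1.21 -0.96] -1.05
[0.475, -0.205] 40 [ 0.64 -0.77] [ 0.78  0.17 -0.5   1.78  0.08  1.21 -0.62] -0.71
[0.475, -0.205] 60 [ 0.87 -0.5 ] [ 0.81  0.17 -0.54  1.78  0
[... 1137 characters left out ...]
 [ 0. -1.] [ 0.61  0.35 -0.89  1.66  0.28  1.27 -1.91] -2.02
[0.56, 0.025] 20 [ 0.34 -0.94] [ 0.63  0.36 -0.92  1.66  0.29  1.27 -1.56] -1.7
[0.56, 0.025] 40 [ 0.64 -0.77] [ 0.63  0.36 -0.91  1.66  0.29  1.27 -1.21] -1.37
[0.56, 0.025] 60 [ 0.87 -0.5 ] [ 0.63  0.36 -0.92  1.66  0.29  1.27 -0.87] -1.02
[0.56, 0.025] 80 [ 0.98 -0.17] [ 0.64  0.36 -0.92  1.66  0.3   1.27 -0.52] -0.68
[0.56, 0.025] 100 [0.98 0.17] [ 0.64  0.36 -0.93  1.66  0.3   1.27 -0.17] -0.34
[0.56, 0.025] 120 [0.87 0.5 ] [ 0.65  0.36 -0.94  1.66  0.3   1.27  0.17] 0.01
[0.56, 0.025] 140 [0.64 0.77] [ 0.65  0.37 -0.94  1.66  0.31  1.27  0.52] 0.35
[0.56, 0.025] 160 [0.34 0.94] [ 0.66  0.37 -0.95  1.66  0.31  1.27  0.87] 0.69
```

```bash
cat >> h.py <<'E'
from scipy.spatial.transform import Rotation as R
def Q(yaw): return (R.from_euler('z',yaw,degrees=True)*R.from_quat([1,0,0,0])).as_quat()[[3,0,1,2]]
def wristT():
    s=arm.read_state();q=s["orientation"];T=np.eye(4)
    T[:3,:3]=R.from_quat(q[[1,2,3,0]]).as_matrix();T[:3,3]=s["eef_pos"]
    return T@arm.camera_model("wrist")["tool_from_camera"]
def shot(name):
    T=wristT();im=arm.camera("wrist");cv2.imwrite(f"pics/{name}.png",im[:,:,::-1]);np.save(f"pics/{name}.npy",T);return T
E
python3 - <<'E'
from h import *
arm.move_to([.46,-.194,.2],Q(90)); T=shot("w1")
for r in arm.silhouettes("wrist","cap"): print(r["score"],r["bbox"])
print(proj("wrist",[.46,-.194,.052],T),arm.read_state()["t"])
E
```

```text
0.81 [288.5, 145.6, 350.4, 209.5]
0.7 [302.9, 225.5, 341.8, 246.5]
0.64 [235.7, 231.3, 267.5, 247.8]
[321.17313449 182.94489383] 2.8667
```

View pics/w1.png

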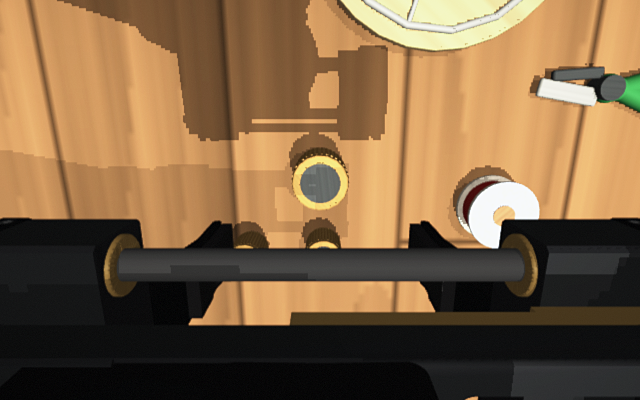

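The wrist view shows the cap's top disc at about (320,182), against a prediction of (321,183). So the estimate (0.460, -0.194) holds. I'll refine it and grasp.

Run:
```python
from h import *
T=np.load("pics/w1.npy");im=cv2.imread("pics/w1.png")
hsv=cv2.cvtColor(im,cv2.COLOR_BGR2HSV)[140:220,280:360]
m=((hsv[:,:,1]<90)&(hsv[:,:,2]<160)&(hsv[:,:,2]>50)).astype(np.uint8)
n,l,st,c=cv2.connectedComponentsWithStats(m); k=l[42,40]; u=c[k]+[280,140]; print(u,st[k])
p=onz("wrist",u,.052,T);print(p)
if abs(p[0]-.46)<.006 and abs(p[1]+.194)<.006 and k:
    arm.move_l([p[0],p[1],.12],v=.2)
    print(arm.move_l([p[0],p[1],.036],v=.1,max_force=8)); 
    arm.grip(.0,30); s=arm.read_state();print(s["gripper_width"],s["eef_pos"],s["force"])
    arm.move_l([p[0],p[1],.2],v=.15);s=arm.read_state();print(s["gripper_width"],s["eef_pos"],s["force"],s["t"])
    np.save("cap.npy",p)
    im=arm.camera("scene");cv2.imwrite("pics/s2.png",im[:,:,::-1]);shot("w2")
```

```text
[319.76280992 183.03140496] [  20   24   40   39 1210]
[ 0.4588184  -0.19406982  0.052     ]
False
0.04775006937891647 [ 0.45883446 -0.19405356  0.03601948] [ 0.06102261  0.16606387 -0.29799373]
0.04767112080233635 [ 0.45831566 -0.19388077  0.19907788] [-0.23943951 -0.40704395 -1.47517526] 6.4
```

View pics/w2.png

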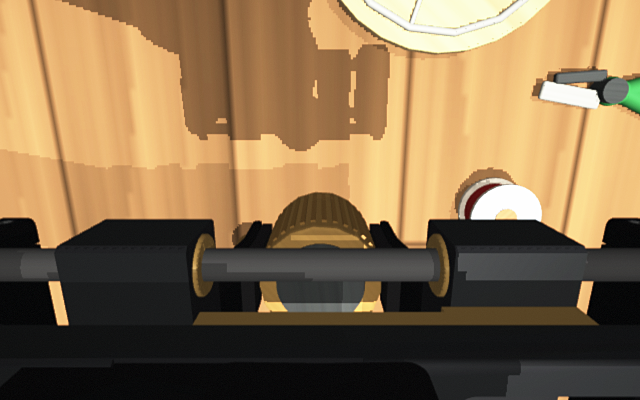

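Cap is held (width 47.7 mm). Next I'll look at the spindle from two yaws.

Run:
```python
from h import *
sp=np.array([.562,.022])
for i,(y,d) in enumerate([(90,.09),(15,.09)]):
    t=np.array([np.cos(np.radians(y)),np.sin(np.radians(y))])
    arm.move_to([*(sp-d*t),.2],Q(y)); arm.wait(.2); T=shot(f"w{3+i}"); print(proj("wrist",[*sp,.08],T), [ (r["score"],r["bbox"]) for r in arm.recognise("wrist","washer")],arm.read_state()["t"])
a=[cv2.imread(f"pics/w{k}.png") for k in(3,4)]
cv2.imwrite("pics/z2.png",np.hstack([cv2.resize(i[60:210,250:390],None,fx=2.8,fy=2.8,interpolation=cv2.INTER_CUBIC) for i in a]))
```

```text
[321.08542033  66.23656047] [(0.74, [291.8, 42.2, 342.4, 95.3])] 7.4917
[320.88827303  67.66159487] [(0.94, [292.9, 48.2, 343.4, 99.8]), (0.58, [0.8, 158.5, 9.9, 183.8])] 8.9917
```

View pics/z2.png

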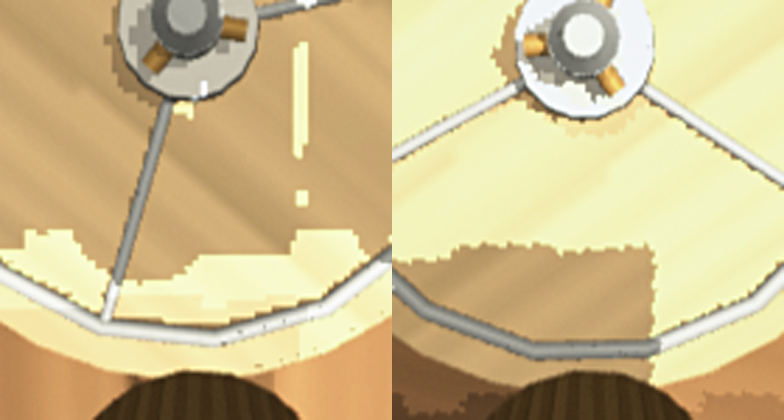

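View pics/w4.png

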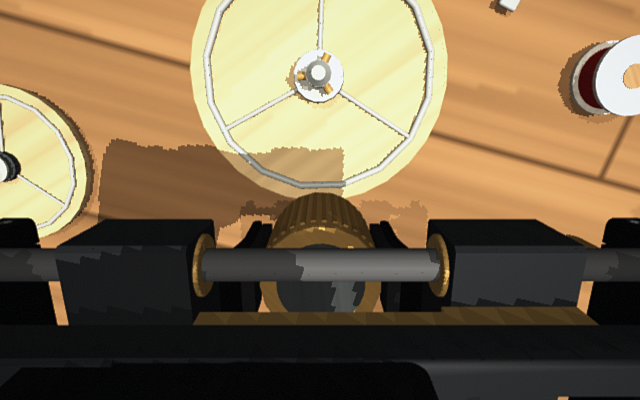

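Run:
```python
import cv2,numpy as np
a=[cv2.imread(f"pics/w{k}.png") for k in(3,4)]
cv2.imwrite("pics/z3.png",np.hstack([cv2.resize(i[40:100,290:350],None,fx=6.5,fy=6.5,interpolation=cv2.INTER_NEAREST) for i in a]))
```

```text
(no output)
```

View pics/z3.png

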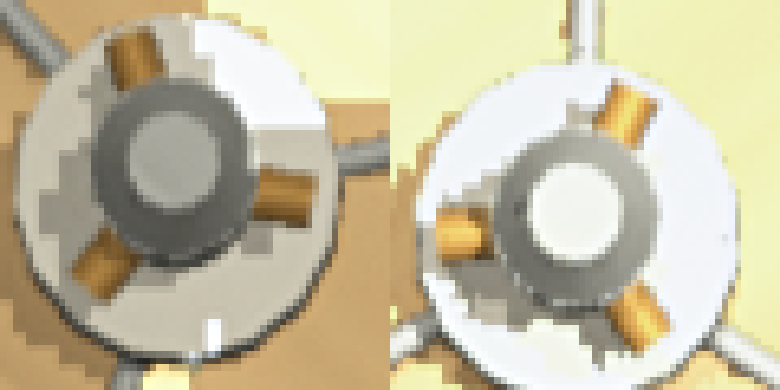

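The spindle's top disc is at (316.8,64.5) in w3 (yaw 90) and (318.5,72.5) in w4 (yaw 15). I'll solve for its position together with the camera bias.

Run:
```python
from h import *
A=[];B=[]
for k,y,u in((3,90,(316.8,64.5)),(4,15,(318.5,72.5))):
    T=np.load(f"pics/w{k}.npy");p=onz("wrist",u,.08,T)[:2];print(p)
    Rm=R.from_quat(np.r_[Q(y)[1:],Q(y)[0]]).as_matrix()[:2,:2]
    A.append(np.hstack([np.eye(2),Rm]));B.append(p)
x=np.linalg.solve(np.vstack(A),np.hstack(B));print("s",x[:2],"b tool",x[2:])
```

```text
[0.55902392 0.02315079]
[0.5584752  0.02278493]
s [0.55851116 0.02332541] b tool [-0.00017462  0.00051276]
```

Run:
```python
from h import *
s=np.array([.5587,.0231])
arm.move_to([*s,.135],Q(15))
st=arm.read_state();print(st["eef_pos"],st["force"],st["t"])
hit=arm.move_l([*s,.085],v=.04,max_force=5)
st=arm.read_state();print(hit,st["eef_pos"],st["force"],st["torque"],st["t"],np.round(st["q"],2))
im=arm.camera("scene");cv2.imwrite("pics/s3.png",cv2.resize(im[130:250,220:380,::-1],None,fx=4,fy=4))
```

```text
[0.5584291  0.0234703  0.13416148] [-0.440478   -0.31701724 -0.77832933] 9.5
True [0.55859481 0.02308539 0.09954577] [-1.08052536 -0.34279168  7.34653055] [-0.06324133  0.24656392  0.05548636] 10.3583 [ 0.39  0.39 -0.62  1.78  0.26  1.06 -1.62]
```

View pics/s3.png

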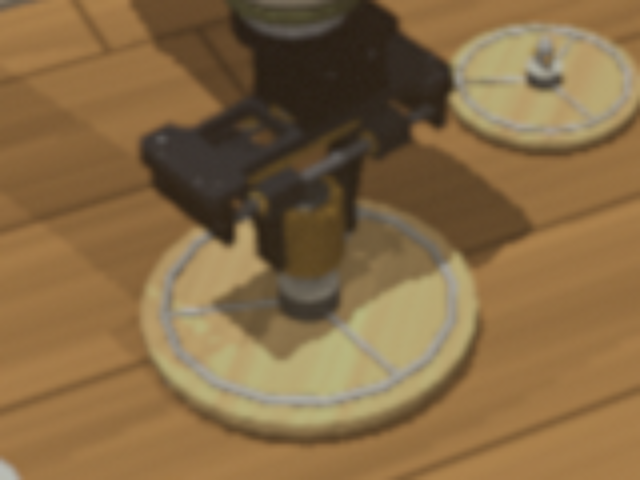

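The cap is over the spindle and touched at TCP z 0.0995. Resting on the pins should give 0.100, so this matches. Now I'll turn in steps, with a light press after each.

Run:
```python
from h import *
s=np.array([.5587,.0231])
for y in range(22,153,7):
    z=arm.read_state()["eef_pos"][2]
    arm.move_l([*s,min(z,.0995)],v=.05,rot=Q(y))
    hit=arm.move_l([*s,.094],v=.03,max_force=4)
    st=arm.read_state();print(y,hit,np.round(st["eef_pos"],4),np.round(st["force"],1),round(st["torque"][2],2),round(st["t"],2))
    if st["eef_pos"][2]<.0962: break
    if abs(st["force"][2])>20: print("high");arm.move_l([*s,.0995],v=.03)
    if st["t"]>35: break
```

```text
22 True [0.56   0.0235 0.0987] [-2.6 -1.2  9.5] 0.02 10.89
29 True [0.5598 0.0234 0.0977] [-3.5  0.4  9.3] -0.04 11.38
36 True [0.5595 0.0234 0.0967] [-3.9 -0.9 12.2] -0.0 11.86
43 False [0.5592 0.0233 0.0959] [-7.3 -2.3 26. ] 0.0 12.38
```

Run:
```python
from h import *
s=np.array([.5587,.0231])
for z in (.096,.097,.098,.099,.100):
    arm.move_l([*s,z],v=.03); st=arm.read_state();print(z,np.round(st["eef_pos"],4),np.round(st["force"],1),st["gripper_width"],round(st["t"],2))
    if st["force"][2]<6:break
im=arm.camera("scene");cv2.imwrite("pics/s4.png",cv2.resize(im[130:250,220:380,::-1],None,fx=4,fy=4))
```

```text
0.096 [0.5589 0.0232 0.0963] [-1.2 -0.6  9.3] 0.047658301310468595 12.63
0.097 [0.5588 0.0231 0.0967] [3.6 0.5 0.3] 0.04746054923552385 12.88
```

View pics/s4.png

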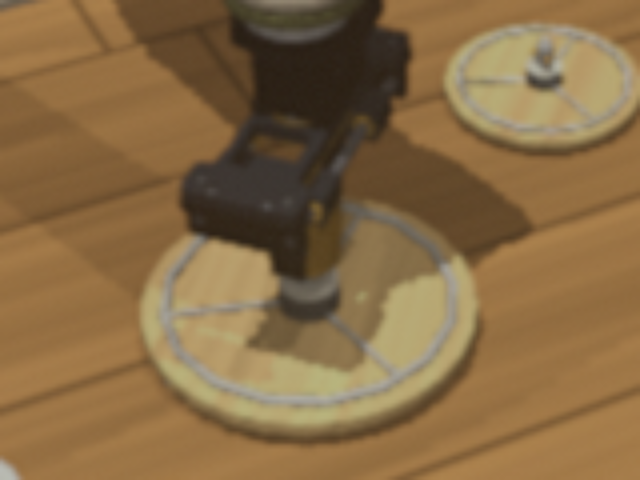

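The cap is still on the pins, and it slid about 3 mm up in the jaws under 10–26 N. I'll grip harder and unload before each turn.

Run:
```python
from h import *
s=np.array([.5587,.0231]); ref=.0968
arm.grip(0,60)
for y in range(43,153,7):
    arm.move_l([*s,ref],v=.06,rot=Q(y))
    f0=arm.read_state()["force"]
    hit=arm.move_l([*s,ref-.006],v=.025,max_force=5)
    st=arm.read_state();z=st["eef_pos"][2];print(y,hit,np.round(st["eef_pos"],4),np.round(f0,1),np.round(st["force"],1),round(st["torque"][2],2),round(st["t"],2))
    if z<ref-.0035 or st["t"]>30: break
```

```text
43 True [0.5589 0.0231 0.0963] [ 4.1 -0.8 -1.9] [-3.7 -0.9 10.2] -0.02 13.61
50 True [0.5589 0.0231 0.0962] [ 3.7 -1.7  0.9] [-4.9 -0.6 10.4] 0.02 14.09
57 True [0.5589 0.0233 0.0962] [ 3.6 -0.1  0.8] [-2.5 -0.8 11.1] -0.02 14.57
64 True [0.5588 0.0234 0.0961] [ 3.7 -0.1  0.9] [-3.5 -0.8 10.9] -0.02 15.06
71 True [0.5587 0.0234 0.096 ] [ 3.2  1.2 -0.3] [-3.7 -0.4 10.7] 0.02 15.54
78 True [0.5587 0.0233 0.0958] [ 2.6  0.6 -0.4] [-3.7 -0.5 10.4] -0.03 16.02
85 True [0.5588 0.0235 0.0954] [ 1.2  0.3 -0.4] [-3.4 -0.8  8.5] -0.03 16.51
92 True [0.5585 0.0238 0.0942] [ 1.4  1.7 -0.3] [ 0.5  1.2 -1.2] 0.08 16.99
99 False [0.5582 0.0235 0.0903] [ 0.4  1.5 -0.6] [-0.6  2.9 -4.3] 0.01 17.66
```

It went through at yaw 99° with no resistance. Now down to the washer and home.

Run:
```python
from h import *
s=np.array([.5587,.0231])
for z in (.084,.080,.078,.076,.074,.072,.071,.070,.069,.068):
    arm.move_l([*s,z],v=.04); arm.wait(.1)
    st=arm.read_state();print(z,np.round(st["eef_pos"],4),np.round(st["force"],1),np.round(st["torque"],2),round(st["t"],2))
    if st["force"][2]>22:break
im=arm.camera("scene");cv2.imwrite("pics/s5.png",cv2.resize(im[130:250,220:380,::-1],None,fx=4,fy=4,interpolation=cv2.INTER_CUBIC))
```

```text
0.084 [0.5583 0.0233 0.0837] [-0.7  4.2 -4.7] [ 1.08  0.04 -0.01] 18.07
0.08 [0.5587 0.0234 0.0799] [ 0.   4.4 -3.9] [ 1.19 -0.15 -0.01] 18.43
0.078 [0.559  0.0234 0.0783] [-1.6  5.1  0.5] [ 1.19  0.07 -0.01] 18.77
0.076 [0.5591 0.0234 0.0765] [-1.3  4.6  1.9] [ 1.1   0.19 -0.04] 19.12
0.074 [0.5592 0.0234 0.0747] [-2.4  5.2  3.6] [ 1.14  0.31 -0.03] 19.48
0.072 [0.5593 0.0234 0.0727] [-1.9  5.2  4.3] [1.16 0.28 0.01] 19.82
0.071 [0.5593 0.0234 0.0718] [-2.8  4.6  6.1] [1.14 0.36 0.02] 20.18
0.07 [0.5593 0.0234 0.0709] [-2.1  4.6  7.1] [ 1.14  0.46 -0.02] 20.52
0.069 [0.5593 0.0234 0.0705] [-5.1  4.1 14.6] [ 1.04  1.26 -0.02] 20.88
0.068 [0.5594 0.0234 0.0704] [-9.6  3.2 25. ] [ 0.89  2.32 -0.01] 21.23
```

View pics/s5.png

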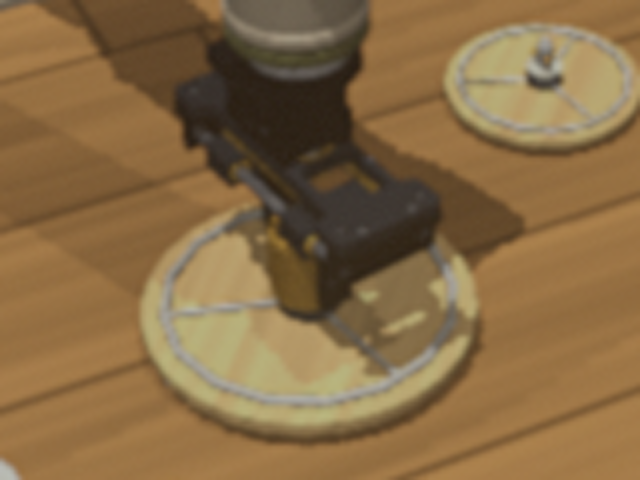

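The washer picked up at about 0.0785 and hit its stop at about 0.0705; predictions were 0.0786 and 0.0706. I'll ease to a moderate push, check that it holds, and look at the bystanders.

Run:
```python
from h import *
s=np.array([.5587,.0231])
arm.move_l([*s,.0688],v=.02)
for i in range(3):
    arm.wait(.6);st=arm.read_state();print(np.round(st["eef_pos"],4),np.round(st["force"],1),st["gripper_width"],round(st["t"],2))
im=arm.camera("scene");cv2.imwrite("pics/s6.png",im[:,:,::-1])
for t in("reel_center","jar_center","shears_center"): print(t,[(r["score"],r["bbox"]) for r in arm.recognise("scene",t)][:1])
```

```text
[0.5594 0.0234 0.0705] [-7.   2.8 16. ] 0.047215051964861345 22.12
[0.5593 0.0234 0.0705] [-5.9  3.4 17. ] 0.047080450119409485 22.73
[0.5594 0.0234 0.0705] [-6.8  3.9 17. ] 0.04748395808022119 23.32
reel_center [(0.7, [198.1, 243.4, 224.9, 271.1])]
jar_center [(0.92, [401.9, 143.0, 428.2, 179.9])]
shears_center [(0.93, [259.1, 253.1, 299.3, 314.3])]
```

View pics/s6.png

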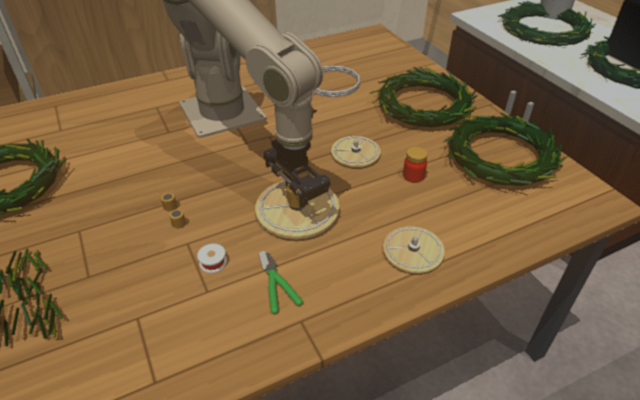

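The hold is steady, with z at 0.0705 and 17 N of push. The reel (212,257), jar (415,162) and shears (280,283) haven't moved. Handing in.

```bash
python3 -c "
from cell import arm
print(arm.close_job())"
```

```text
the job is handed in; nothing more can be done
None
```

I put the 48 mm cap over the spindle of the largest jig and turned it from yaw 15° to 99°, where it dropped over the pins. I then pushed it home and handed the job in at about 23 s, still gripping and pressing it. The hand-in gave no verdict.

**Last checks, before handing in:**
- **Depth:** the washer picked up at TCP z of about 0.0785 m and hit its stop at 0.0705 m, a travel of about 8 mm. Both heights match the predictions (0.0786 and 0.0706).
- **Hold:** the pose stayed steady for about 2 s, with about 17 N of push and the grip set to 60 N.
- **Bystanders:** the reel, jar and shears showed no visible shift in the scene picture; the detector boxes agree within 3 px.

**What disagreed:**
- **Slip in the jaws:** during the first turning steps the push rose to 26 N and the cap slid about 3 mm up in the jaws. I raised the grip from 30 to 60 N and used lighter presses. I took this shift into account in the depth predictions.
- **Sideways load:** about 7 N of sideways force remains, and the TCP sits 0.7 mm off its commanded x.

I did not measure the cap's own pose at the end. Its depth and centring are inferred from the arm's position and the contact forces.

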